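Show the customer the landscape picture from the slotted case

ROBOT

A 7-joint arm with a two-finger parallel gripper is mounted at the origin on the work surface. World frame = base frame: x ahead of the robot, y to its left, z up, the work surface at z = 0. Lengths are in m, angles in rad, forces in N, time in s.
With the tool pointing down it reaches from about 0.425 to 0.925 m from the base axis. Payload 6.8 kg.
Tool frame: the origin (TCP) lies at the very end of the fingers, on their centre line; the grasp point (between the pads) lies 19 mm behind it; z points along the fingers, y is the line along which they close (so a half turn about z gives the same grasp; the last joint's range is limited). The gripper opens to 85 mm and grips with 20 to 120 N. Pads are 22 mm wide; open, the fingers measure 114 mm over their backs; the gripper's body (76 mm by 85 mm) begins 54 mm behind the grasp point. The pads swing forward as they close: fully open they stand 13 mm farther back than shut.
Start: joints at [-1.333, 0.477, 0.022, 1.555, -0.011, 1.109, -0.083], TCP at [0.229, 0.635, 0.231] pointing down, gripper open.
Joint ranges: [-2.96, 2.96], [-0.34, 2.1], [-1.41, 1.46], [0.24, 2.44], [-1.37, 4.51], [0.17, 1.92], [-2.96, 2.96]. Speed limits (rad/s): [2.39, 2.39, 3.14, 3.14, 3.14, 3.14, 3.14].

INTERFACE

Orientations are given as a rotation vector (axis times angle).
In Python, from bench import get_obs, grab_frame, hand_in gives the robot as it stands.
- The arm moves only by the tool drive_tool, never from a script. Its argument "rows" is a list of rows, each an object with "offset": the shift along the tool's x, y, z as a fraction of full scale, a list of three; "rotation": the turn, a rotation vector about the tool's x, y, z as a fraction of full scale, a list of three; "claw": the opening, from 0 (shut) to 1 (fully open). In form: [{"offset": [tx, ty, tz], "rotation": [wx, wy, wz], "claw": claw}, ...]. A call has 1 to 20 rows; each row is the pose to reach, as a shift and turn from the pose commanded when the call began, along the tool's axes at that moment; what a row does not reach only later rows make up. Full scale, the value 1, is 0.15 m for a shift and 2 rad for a turn. A row lasts 1/12 s, in which the tool goes at most 41.7 mm and 7.16 degrees, less where a joint would pass 70% of its speed; a pose out of reach is approached as far as the arm can. A call with a number of a shift or a turn outside -1 to 1 is refused whole. A call with a gripper value outside its range is refused whole. The fingers move at their own pace and stop on an object; "force" is the grip in N (left out, the last holds). Time passes only in rows, so rows that repeat a pose let the fingers close. It gives the time, the measured TCP pose, the force, the opening and the grip force at its end, in the units of the state.
- get_obs(): the state, without advancing time (a new reading comes with each control period).
- grab_frame(name): name is "scene" or "top"; returns a dict with "frame" (420x560x3 uint8, red, green, blue), "z_map" (420x560 float32, m along the optical axis (not along the pixel's ray), 0 where there is no reading), "vfov" (degrees; the focal length in pixels is half the picture's height over the tangent of half this angle, whatever the lens; pixels are square), "cx", "cy" (the principal point, pixels), "R" (3x3) and "t" (3): a world point X has camera coordinates R X + t. Camera axes: x right, y down, z forward; pixel columns grow to the right and rows downward; lengths in m; the calibration is good to about 2 mm. A picture is of the moment at which its call begins.
- hand_in(): hands the job in; it is judged then, once.
The state is a dict: "clock": time; "joints": joint angles; "qvel": joint speeds; "tau": joint torques, N m; "tcp_pos": TCP position; "orientation": TCP orientation; "contact_force": force on the tool from outside, world axes, zero at the start; "moment": the same for the moment, N m; "grip_width": finger opening in m; "gripper_force": force on a finger pad.
Only numpy, scipy, OpenCV 4.12 (cv2) and the standard library are available. Lean on these libraries where they do the work, as an engineer would, in place of code of your own. Each camera call takes 0.05 s, during which the arm holds its last target. There are 200 camera calls.

TASK

Lift the hinged lid of the plywood picture case and leave it standing open, then draw the landscape-format picture (the widest of the three, wider than it is tall) straight up out of its slot by the top of its frame and hold it up, clear above the height of the case, upright and with its painted face turned squarely across the bench to the customer on the far side. Leave the other two pictures in their slots and the things on the bench where they are. Finish while still holding the picture up, steady in the gripper: it is not put down.

Things in the scene. Friction and masses are not known exactly. Their poses are not given: they have to be found in the camera images.
- case: Plywood picture case, 194 mm along its x, 208 mm along its y, standing firmly on the bench (does not shift). Walls 9 mm thick, their tops 132 mm above the bench. Origin: centre of the underside, on the bench. The lid is hinged along the top of its +x wall. One picture stands upright in each of its three slots, all facing the case's -x side; which stands in which slot varies.
- slots (a point): Middle of the foam insert in the case, on the floor of the middle slot, 16 mm above the bench; axes as the case. Three slots run along y, centred at x = -48, 0 and +48 mm, 23 mm wide, foam top 54 mm above the bench. Pictures stand up to 12 mm off centre along y, with 30 mm free between neighbours and between the outer ones and the case walls.
- lid (a joint): Hinge angle of the lid, rad: 0 closed, grows as the knob end rises, stop at 1.85. Stiff friction hinges: it stays where it is left and takes about 3 N upward at the knob to move. The lid is an 8 mm plate on the wall tops, 194 mm from hinge to free edge; it may start slightly ajar. Leave it standing near vertical or beyond.
- lid_knob (a point): Centre of the head of the round wooden knob on the lid: head 26 mm in diameter, 18 mm long along the lid's normal, centre 25.5 mm off the lid's outer face, 177 mm from the hinge axis along the lid, 17 mm in from the free edge. Pinched along the case's y, it turns between the fingers as the lid swings. z axis: out of the lid's outer face.
- lid_hinge (a point): Middle of the hinge axis, 132 mm above the bench on the outer edge of the case's +x wall; the axis runs along the case's y. Axes as the lid's.
- landscape: The picture wanted: glazed, in a plain wooden frame 150 mm wide (its y), 108 mm high (its z) and 18 mm thick (its x), 120 to 260 g; frame bars 14 mm wide. Origin: centre of its underside. The painted face is on its -x side, the cardboard backing on its +x side; z points up the picture.
- square: Another picture in the case, same frame, 110 mm wide (y), 110 mm high, 18 mm thick. Origin: centre of its underside. Stays in its slot.
- portrait: Another picture in the case, same frame, 84 mm wide (y), 110 mm high, 18 mm thick. Origin: centre of its underside. Stays in its slot.
- customer (a point): Fixed point on the bench top, 220 mm in from the middle of the far edge, beyond which the customer stands; its x axis points straight across the bench, away from the robot, its z axis up.
- near_side (a point): Fixed point on the bench top in front of the robot, 420 mm nearer to it than the customer point, same axes: the line from here to the customer point is the way the picture is to face.
- cleaner: Trigger spray bottle of glass cleaner, 72 mm in diameter, 165 mm high, standing; origin: centre of the underside. Not to be disturbed.
- magnifier: Hand magnifier lying flat: ring 83 mm across, handle 95 mm long to its -x, 14 mm high; origin: under the lens centre. Not to be disturbed.
- corner_sample: L-shaped moulding corner sample lying flat, legs 110 mm long along its +x and +y, 32 mm wide, 22 mm high; origin: under the middle of the corner. Not to be disturbed.
- tape_roll: Cardboard-coloured roll of tape lying flat, 90 mm in diameter, 25 mm high; origin: centre of the underside. Not to be disturbed.

How it is judged:
On the way, in this order (a step that is already met when the one before it is completed fails the run):
1. the lid is lifted open while the landscape picture still stands in its slot (value of joint lid above 1.2 rad and z of landscape in the frame of case below 0.03 m), for 0.2 s.
2. the landscape picture is drawn up clear of the case, in the gripper (height (world z) of landscape above 0.137 m and contact force between landscape and the fingers above 1 N), for 0.2 s.
At the end, for the whole second after the job is handed in: The gripper holds the landscape picture still, its foot over 140 mm above the bench, upright within 15 degrees, facing the far side within 25 degrees, clear of case and lid; the lid is open over 1.0 rad; the other two pictures stand in their slots (height (world z) of landscape above 0.14 m and angle between each of landscape, square, portrait's own z axis and vertical below 0.26 rad and angle between the x axis of landscape and the x axis of customer, either way round below 0.45 rad and (x of customer in the frame of landscape below 0 m or x of near_side in the frame of landscape above 0 m) and contact force between landscape and the fingers above 1 N and contact force between landscape and case below 0.2 N and linear speed of landscape below 0.03 m/s and value of joint lid above 1 rad and z of each of square, portrait in the frame of case below 0.03 m); the arm keeps its last pose, push and grip.
It fails at once if another picture is lifted out of its slot (z of any of square, portrait in the frame of case above 0.045 m).
It fails at once if something lying on the bench is pushed away or knocked over (distance of any of cleaner, magnifier, corner_sample, tape_roll from where it was at the start of the episode above 0.03 m or angle between cleaner's own z axis and vertical above 0.6 rad).
It also fails if it takes over 64 s, if anything falls off the work surface, if the arm or the gripper's body presses on something with over 40 N, if the wrist force passes 120 N, or if a joint passes its speed limit or range.

## Working session

There is one attempt and no reset: what is moved stays moved. The work goes in short steps, Python scripts to look and compute and a tool call to move; the robot and the scene stay as the last step left them, time stands still between calls to the robot, and variables do not carry over. Pictures are saved under pics/ and viewed, at most 10 in all, crops included, and the job is handed in when it is done.

Besides the shell and the picture viewer there is one more tool, called after "Emit:" as a command line: name --argument value ..., lists and objects as JSON in quotes. drive_tool: Moves the arm, as the interface text tells. Its arguments: {"type":"object","properties":{"rows":{"type":"array","items":{"type":"object","properties":{"offset":{"type":"array","items":{"type":"number"}},"rotation":{"type":"array","items":{"type":"number"}},"claw":{"type":"number"}}}},"force":{"type":"number"}},"required":["rows"]}

```bash
mkdir -p pics; cat > h.py <<'E'
import numpy as np,cv2
from bench import get_obs,grab_frame,hand_in
from scipy.spatial.transform import Rotation as Ro
def cloud(g):
    h,w=g["z_map"].shape; f=h/2/np.tan(np.radians(g["vfov"])/2)
    v,u=np.mgrid[:h,:w]; z=g["z_map"]
    P=np.stack([(u-g["cx"])/f*z,(v-g["cy"])/f*z,z],-1)
    return (P-g["t"])@np.asarray(g["R"])
def save(g,n,crop=None,s=1):
    im=g["frame"][...,::-1]
    if crop: x0,y0,x1,y1=crop; im=im[y0:y1,x0:x1]
    cv2.imwrite("pics/"+n,cv2.resize(im,None,fx=s,fy=s,interpolation=cv2.INTER_CUBIC))
E
python3 - <<'E'
from h import *
o=get_obs();print({k:np.round(v,3) for k,v in o.items()})
a=grab_frame("scene");b=grab_frame("top")
save(a,"s0.png");save(b,"t0.png")
for n,g in(("s",a),("t",b)):
    np.savez(n+"0.npz",P=cloud(g),I=g["frame"])
    print(n,np.round(g["R"],3),np.round(g["t"],3),g["vfov"],g["cx"],g["cy"])
E
```

```text
{'clock': np.float64(0.0), 'joints': array([-1.333,  0.478,  0.022,  1.556, -0.012,  1.109, -0.083]), 'qvel': array([-0.001, -0.002,  0.001, -0.   , -0.001, -0.002, -0.   ]), 'tau': array([-0.0000e+00, -5.9647e+01,  1.6080e+00, -2.8119e+01,  1.2000e-02,
        1.0000e-02, -0.0000e+00]), 'tcp_pos': array([0.229, 0.634, 0.23 ]), 'orientation': array([-5.400e-01, -3.095e+00,  3.000e-03]), 'contact_force': array([ 0.356,  0.65 , -0.014]), 'moment': array([-0.015,  0.007, -0.036]), 'gripper_force': np.float64(0.0), 'grip_width': np.float64(0.086)}
s [[ 0.973 -0.232  0.011]
 [-0.187 -0.81  -0.556]
 [ 0.138  0.539 -0.831]] [-0.544  0.181  1.423] 48.16258063818828 271.8194123802071 210.22386482952092
t [[ 0.023 -1.    -0.006]
 [-0.992 -0.022 -0.121]
 [ 0.12   0.008 -0.993]] [-0.024  0.584  1.559] 46.22251311315041 276.1253188620472 207.6820158419518
```

View pics/s0.png

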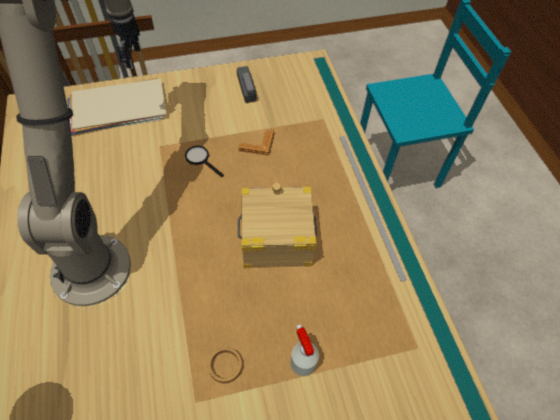

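View pics/t0.png

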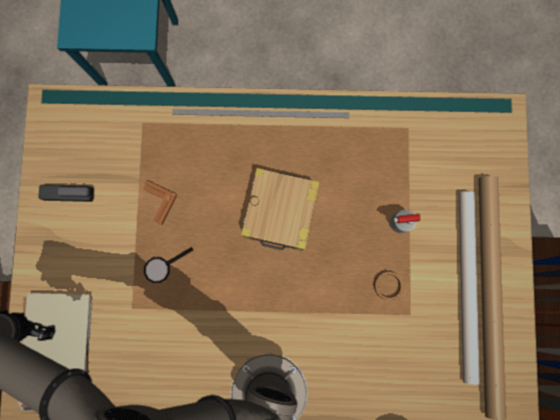

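The lid's knob is at (254,201) in the top view. The hinge (yellow hardware) is on the right, around (313,190) to (303,240), so case +x is roughly world -y. The small items are well away from the case. Next I'll measure the lid.

```bash
python3 - <<'E'
from h import *
for n in "ts":
    d=np.load(n+"0.npz");P=d["P"].reshape(-1,3)
    m=(P[:,0]>.35)&(P[:,0]<.8)&(abs(P[:,1])<.2)
    Q=P[m]
    L=Q[(Q[:,2]>.115)&(Q[:,2]<.165)]
    r=cv2.minAreaRect(L[:,:2].astype(np.float32));print(n,len(L),r,cv2.boxPoints(r).round(3).tolist())
    A=np.c_[L[:,:2],np.ones(len(L))];c=np.linalg.lstsq(A,L[:,2],rcond=None)[0];print("plane",c, L[:,2].min(),L[:,2].max())
    K=Q[Q[:,2]>c[2]+Q[:,:2]@c[:2]+.025];print("knob",len(K),K.mean(0),K.min(0),K.max(0))
    print("bench",np.median(P[(P[:,0]>.4)&(P[:,0]<.45)&(abs(P[:,1])<.1)],0))
E
```

```text
t 4383 ((0.5716572999954224, -0.026017211377620697), (0.1987694501876831, 0.2114865779876709), 78.7403335571289) [[0.4490000009536743, -0.10300000011920929], [0.656000018119812, -0.14399999380111694], [0.6949999928474426, 0.050999999046325684], [0.4869999885559082, 0.09200000017881393]]
plane [0.00802873 0.0278837  0.13866666] 0.1152207395055742 0.16223182042380932
knob 1091 [ 0.40268075 -0.01960436  1.53969746] [ 0.39219939 -0.0237427   0.17053202] [0.5975362  0.06315429 1.6174663 ]
bench [ 0.42482202 -0.00222614  0.00085444]
s 4327 ((0.5673604011535645, -0.023481756448745728), (0.20212529599666595, 0.2100222259759903), 78.68423461914062) [[0.4449999928474426, -0.10199999809265137], [0.6510000228881836, -0.14300000667572021], [0.6899999976158142, 0.054999999701976776], [0.48399999737739563, 0.09600000083446503]]
plane [0.01042439 0.04939183 0.13794606] 0.11500659069163433 0.16455699525222528
knob 63 [0.58200547 0.05168371 0.17917677] [0.57030376 0.04049877 0.17129383] [0.5961931  0.06552674 0.18498907]
bench [ 0.42628003 -0.00942974  0.00182104]
```

```bash
cat >> h.py <<'E'
C=np.array([.5695,-.0245,0]);TH=np.radians(-101.3)
cx=np.array([np.cos(TH),np.sin(TH),0]);cy=np.array([-np.sin(TH),np.cos(TH),0])
def plan(p,yaw,o=None):
    "p world TCP target, yaw deg of tool y axis, tool down"
    o=o or get_obs(); R0=Ro.from_rotvec(o["orientation"]);a=np.radians(yaw)
    y=np.array([np.cos(a),np.sin(a),0]);z=np.array([0,0,-1.]);R=Ro.from_matrix(np.c_[np.cross(y,z),y,z])
    print("tcp",np.round(o["tcp_pos"],4),"offset",np.round(R0.inv().apply(np.array(p)-o["tcp_pos"])/.15,3),"rot",np.round((R0.inv()*R).as_rotvec()/2,3),"j",np.round(o["joints"],2),"t",o["clock"])
E
python3 - <<'E'
from h import *
plan([.585,.054,.25],-11.3)
E
```

```text
tcp [0.2286 0.6345 0.2304] offset [-3.547 -2.836 -0.125] rot [-0.001  0.001  0.711] j [-1.33  0.48  0.02  1.56 -0.01  1.11 -0.08] t 0.1
```

Emit:
drive_tool --rows '[{"offset": [-0.88,-0.7,-0.2],"rotation": [0,0,0],"claw": 1},{"offset": [-0.88,-0.7,-0.2],"rotation": [0,0,0],"claw": 1},{"offset": [-0.88,-0.7,-0.2],"rotation": [0,0,0],"claw": 1},{"offset": [-0.88,-0.7,-0.2],"rotation": [0,0,0],"claw": 1},{"offset": [-0.88,-0.7,-0.2],"rotation": [0,0,0],"claw": 1},{"offset": [-0.88,-0.7,-0.2],"rotation": [0,0,0],"claw": 1},{"offset": [-0.88,-0.7,-0.2],"rotation": [0,0,0],"claw": 1}]'

```text
clock: 0.68
tcp_pos: [0.3171, 0.4918, 0.2613]
orientation: [-0.541, -3.094, -0.001]
contact_force: [-0.0, 0.2, 0.5]
grip_width: 0.0851
gripper_force: 0.0
```

Emit:
drive_tool --rows '[{"offset": [-0.88,-0.7,0],"rotation": [0,0,0],"claw": 1},{"offset": [-0.88,-0.7,0],"rotation": [0,0,0],"claw": 1},{"offset": [-0.88,-0.7,0],"rotation": [0,0,0],"claw": 1},{"offset": [-0.88,-0.7,0],"rotation": [0,0,0],"claw": 1},{"offset": [-0.88,-0.7,0],"rotation": [0,0,0],"claw": 1},{"offset": [-0.88,-0.7,0],"rotation": [0,0,0],"claw": 1},{"offset": [-0.88,-0.7,0],"rotation": [0,0,0],"claw": 1}]'

```text
clock: 1.27
tcp_pos: [0.4049, 0.3499, 0.2609]
orientation: [-0.537, -3.094, -0.0]
contact_force: [-1.0, 1.1, -0.2]
grip_width: 0.0853
gripper_force: 0.0
```

```bash
python3 - <<'E'
from h import *
plan([.585,.054,.25],-11.3)
E
```

```text
tcp [0.4049 0.3499 0.2609] offset [-1.795 -1.453  0.071] rot [-0.    -0.     0.712] j [-0.94  0.22  0.13  1.86 -0.03  1.06  0.43] t 1.2667
```

Emit:
drive_tool --rows '[{"offset": [-0.88,-0.7,0],"rotation": [0,0,0],"claw": 1},{"offset": [-0.88,-0.7,0],"rotation": [0,0,0],"claw": 1},{"offset": [-0.88,-0.7,0],"rotation": [0,0,0],"claw": 1},{"offset": [-0.88,-0.7,0],"rotation": [0,0,0],"claw": 1},{"offset": [-0.88,-0.7,0],"rotation": [0,0,0],"claw": 1},{"offset": [-0.88,-0.7,0],"rotation": [0,0,0],"claw": 1},{"offset": [-0.88,-0.7,0],"rotation": [0,0,0],"claw": 1}]'

```text
clock: 1.85
tcp_pos: [0.4937, 0.2072, 0.2609]
orientation: [-0.535, -3.095, -0.001]
contact_force: [-0.3, 0.8, 0.1]
grip_width: 0.085
gripper_force: 0.0
```

Emit:
drive_tool --rows '[{"offset": [-0.9,-0.75,0.07],"rotation": [0,0,0.712],"claw": 1},{"offset": [-0.9,-0.75,0.07],"rotation": [0,0,0.712],"claw": 1},{"offset": [-0.9,-0.75,0.07],"rotation": [0,0,0.712],"claw": 1},{"offset": [-0.9,-0.75,0.07],"rotation": [0,0,0.712],"claw": 1},{"offset": [-0.9,-0.75,0.07],"rotation": [0,0,0.712],"claw": 1},{"offset": [-0.9,-0.75,0.07],"rotation": [0,0,0.712],"claw": 1},{"offset": [-0.9,-0.75,0.07],"rotation": [0,0,0.712],"claw": 1},{"offset": [-0.9,-0.75,0.07],"rotation": [0,0,0.712],"claw": 1},{"offset": [-0.9,-0.75,0.07],"rotation": [0,0,0.712],"claw": 1},{"offset": [-0.9,-0.75,0.07],"rotation": [0,0,0.712],"claw": 1},{"offset": [-0.9,-0.75,0.07],"rotation": [0,0,0.712],"claw": 1},{"offset": [-0.9,-0.75,0.07],"rotation": [0,0,0.712],"claw": 1},{"offset": [-0.9,-0.75,0.07],"rotation": [0,0,0.712],"claw": 1},{"offset": [-0.9,-0.75,0.07],"rotation": [0,0,0.712],"claw": 1}]'

```text
clock: 3.02
tcp_pos: [0.5832, 0.0561, 0.2504]
orientation: [-2.424, -1.997, 0.0]
contact_force: [-0.3, 0.2, 0.5]
grip_width: 0.0854
gripper_force: 0.0
```

```bash
python3 - <<'E'
from h import *
plan([.584,.054,.157],-11.3)
g=grab_frame("scene");save(g,"s1.png",(200,100,360,280),3.3)
E
```

```text
tcp [0.5832 0.0561 0.2504] offset [-0.013  0.008  0.622] rot [-0.    -0.     0.002] j [-0.66  0.35  0.59  1.78 -0.22  1.08 -0.19] t 3.0167
```

View pics/s1.png

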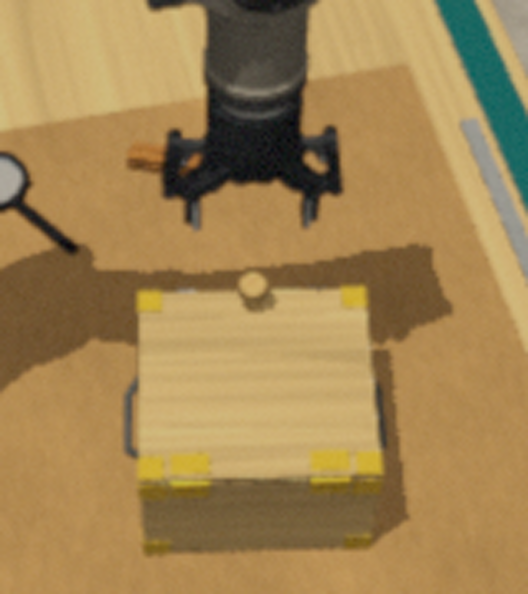

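The knob at crop (253,285) lies midway between the fingers at (193,215) and (308,212), so the gripper is centred. Next: descend and pinch.

Emit:
drive_tool --rows '[{"offset": [-0.01,0.01,0.2],"rotation": [0,0,0],"claw": 1},{"offset": [-0.01,0.01,0.4],"rotation": [0,0,0],"claw": 1},{"offset": [-0.01,0.01,0.55],"rotation": [0,0,0],"claw": 1},{"offset": [-0.01,0.01,0.61],"rotation": [0,0,0],"claw": 1},{"offset": [-0.01,0.01,0.61],"rotation": [0,0,0],"claw": 0},{"offset": [-0.01,0.01,0.61],"rotation": [0,0,0],"claw": 0},{"offset": [-0.01,0.01,0.61],"rotation": [0,0,0],"claw": 0},{"offset": [-0.01,0.01,0.61],"rotation": [0,0,0],"claw": 0},{"offset": [-0.01,0.01,0.61],"rotation": [0,0,0],"claw": 0},{"offset": [-0.01,0.01,0.61],"rotation": [0,0,0],"claw": 0},{"offset": [-0.01,0.01,0.61],"rotation": [0,0,0],"claw": 0},{"offset": [-0.01,0.01,0.61],"rotation": [0,0,0],"claw": 0},{"offset": [-0.01,0.01,0.61],"rotation": [0,0,0],"claw": 0}]' --force 40

```text
clock: 4.15
tcp_pos: [0.586, 0.0514, 0.16]
orientation: [2.43, 1.989, 0.004]
contact_force: [4.9, 0.4, 0.8]
grip_width: 0.0244
gripper_force: 39.7
```

```bash
python3 - <<'E'
from h import *
o=get_obs();p=o["tcp_pos"];R0=Ro.from_rotvec(o["orientation"])
H=C+.097*cx+[0,0,.132]
g=p+[0,0,.019]
r=g-H;X=-r@cx;Z=r[2];print("X,Z",X,Z,"lateral",r@cy,"grip",o["grip_width"],o["gripper_force"],o["contact_force"],"d knob",np.hypot(X,Z),"exp",np.hypot(.177,.0335))
a0=np.arctan2(Z,X);rad=np.hypot(X,Z);print("lid approx",a0-np.arctan2(.0335,.177))
for k in range(1,21):
    a=a0+k*.083
    d=(-cx)*(rad*np.cos(a)-X)+np.array([0,0,1])*(rad*np.sin(a)-Z)
    print(k,np.round(R0.inv().apply(d)/.15,2).tolist())
E
```

```text
X,Z 0.17461112731187053 0.04703350359861888 lateral 0.001299831254658837 grip 0.024408168199117848 39.74361062049866 [4.93172658 0.43199558 0.84946405] d knob 0.18083472078636767 exp 0.18014230485924176
lid approx 0.07606358288767395
1 [-0.03, 0.0, -0.1]
2 [-0.07, 0.0, -0.19]
3 [-0.11, 0.0, -0.28]
4 [-0.17, 0.0, -0.36]
5 [-0.22, 0.0, -0.44]
6 [-0.29, 0.0, -0.52]
7 [-0.36, 0.0, -0.59]
8 [-0.44, 0.0, -0.65]
9 [-0.52, 0.0, -0.71]
10 [-0.61, 0.0, -0.76]
11 [-0.7, 0.0, -0.8]
12 [-0.79, 0.0, -0.83]
13 [-0.89, 0.0, -0.86]
14 [-0.99, 0.0, -0.88]
15 [-1.09, 0.0, -0.89]
16 [-1.19, 0.0, -0.89]
17 [-1.29, 0.0, -0.89]
18 [-1.39, 0.0, -0.87]
19 [-1.48, 0.0, -0.85]
20 [-1.58, 0.0, -0.82]
```

Emit:
drive_tool --rows '[{"offset": [-0.03,0,-0.1],"rotation": [0,0,0],"claw": 0},{"offset": [-0.07,0,-0.19],"rotation": [0,0,0],"claw": 0},{"offset": [-0.11,0,-0.28],"rotation": [0,0,0],"claw": 0},{"offset": [-0.17,0,-0.36],"rotation": [0,0,0],"claw": 0},{"offset": [-0.22,0,-0.44],"rotation": [0,0,0],"claw": 0},{"offset": [-0.29,0,-0.52],"rotation": [0,0,0],"claw": 0},{"offset": [-0.36,0,-0.59],"rotation": [0,0,0],"claw": 0},{"offset": [-0.44,0,-0.65],"rotation": [0,0,0],"claw": 0},{"offset": [-0.52,0,-0.71],"rotation": [0,0,0],"claw": 0},{"offset": [-0.52,0,-0.71],"rotation": [0,0,0],"claw": 0}]'

```text
clock: 4.98
tcp_pos: [0.57, -0.0282, 0.2677]
orientation: [2.433, 1.984, 0.004]
contact_force: [5.7, -2.2, -0.3]
grip_width: 0.0242
gripper_force: 39.3
```

```bash
python3 - <<'E'
from h import *
o=get_obs();p=o["tcp_pos"];R0=Ro.from_rotvec(o["orientation"])
H=C+.097*cx+[0,0,.132]
r=p+[0,0,.019]-H;X=-r@cx;Z=r[2];print("X,Z",X,Z,"lateral",r@cy,o["grip_width"],o["gripper_force"],o["contact_force"],np.hypot(X,Z))
a0=np.arctan2(Z,X);rad=.1808;print("lid approx",a0-np.arctan2(.0335,.177),R0.as_matrix()[:,2])
for k in range(1,13):
    a=a0+k*.083
    d=(-cx)*(rad*np.cos(a)-X)+np.array([0,0,1])*(rad*np.sin(a)-Z)
    print(k,np.round(a-.187,2),np.round(R0.inv().apply(d)/.15,2).tolist())
save(grab_frame("scene"),"s2.png",(200,80,360,280),3)
E
```

```text
X,Z 0.09346474548075114 0.15465628511599883 lateral 0.001189493289263946 0.024194512997474875 39.317666888237 [ 5.69545275 -2.20800492 -0.34967217] 0.18070480119150878
lid approx 0.8401398887622114 [ 3.61555627e-03 -3.81677193e-04 -9.99993391e-01]
1 0.92 [-0.09, 0.0, -0.05]
2 1.01 [-0.18, 0.0, -0.09]
3 1.09 [-0.27, 0.0, -0.12]
4 1.17 [-0.37, 0.0, -0.15]
5 1.26 [-0.47, 0.0, -0.16]
6 1.34 [-0.57, 0.0, -0.17]
7 1.42 [-0.67, 0.0, -0.17]
8 1.5 [-0.77, 0.0, -0.17]
9 1.59 [-0.87, 0.01, -0.15]
10 1.67 [-0.96, 0.01, -0.13]
11 1.75 [-1.06, 0.01, -0.09]
12 1.84 [-1.15, 0.01, -0.05]
```

View pics/s2.png

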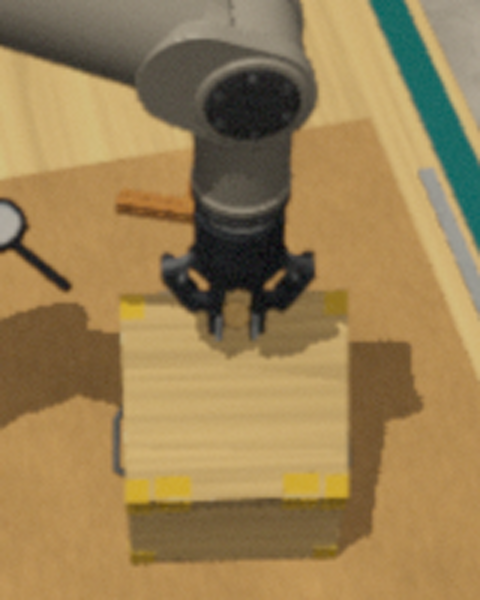

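The lid is coming up with the knob still pinched. Its free edge is at crop row 295 and the hinge at row 500. I'll continue past vertical, release and rise.

Emit:
drive_tool --rows '[{"offset": [-0.09,0,-0.05],"rotation": [0,0,0],"claw": 0},{"offset": [-0.18,0,-0.09],"rotation": [0,0,0],"claw": 0},{"offset": [-0.27,0,-0.12],"rotation": [0,0,0],"claw": 0},{"offset": [-0.37,0,-0.15],"rotation": [0,0,0],"claw": 0},{"offset": [-0.47,0,-0.16],"rotation": [0,0,0],"claw": 0},{"offset": [-0.57,0,-0.17],"rotation": [0,0,0],"claw": 0},{"offset": [-0.67,0,-0.17],"rotation": [0,0,0],"claw": 0},{"offset": [-0.77,0,-0.17],"rotation": [0,0,0],"claw": 0},{"offset": [-0.87,0,-0.15],"rotation": [0,0,0],"claw": 0},{"offset": [-0.96,0,-0.13],"rotation": [0,0,0],"claw": 0},{"offset": [-0.96,0,-0.13],"rotation": [0,0,0],"claw": 0},{"offset": [-0.96,0,-0.13],"rotation": [0,0,0],"claw": 0.6},{"offset": [-0.96,0,-0.13],"rotation": [0,0,0],"claw": 0.6},{"offset": [-0.96,0,-0.13],"rotation": [0,0,0],"claw": 0.6},{"offset": [-0.96,0,-0.13],"rotation": [0,0,0],"claw": 0.6}]'

```text
clock: 6.28
tcp_pos: [0.541, -0.1652, 0.2852]
orientation: [-2.429, -1.992, -0.0]
contact_force: [-0.7, 0.9, 0.4]
grip_width: 0.0482
gripper_force: 0.0
```

Emit:
drive_tool --rows '[{"offset": [0,0,-0.2],"rotation": [0,0,0],"claw": 0.6},{"offset": [0,0,-0.4],"rotation": [0,0,0],"claw": 0.6},{"offset": [0,0,-0.6],"rotation": [0,0,0],"claw": 0.6},{"offset": [0,0,-0.8],"rotation": [0,0,0],"claw": 0.6},{"offset": [0,0,-0.8],"rotation": [0,0,0],"claw": 0.6}]'

```text
clock: 6.7
tcp_pos: [0.5431, -0.167, 0.4114]
orientation: [2.425, 1.986, 0.01]
contact_force: [0.3, -0.7, 0.6]
grip_width: 0.0515
gripper_force: 0.0
```

```bash
python3 - <<'E'
from h import *
o=get_obs();print({k:np.round(v,3) for k,v in o.items()})
plan(C+[0.05,.15,.4],-11.3)
E
```

```text
{'clock': np.float64(6.7), 'joints': array([-0.402,  0.197,  0.717,  1.602, -0.133,  1.383,  0.131]), 'qvel': array([ 0.008,  0.031, -0.009,  0.099, -0.013, -0.086,  0.016]), 'tau': array([-1.6140e+00, -3.2945e+01,  3.0960e+00, -2.9664e+01, -1.0000e-02,
        9.5000e-01, -1.5400e-01]), 'tcp_pos': array([ 0.543, -0.167,  0.411]), 'orientation': array([2.425, 1.986, 0.01 ]), 'contact_force': array([ 0.343, -0.74 ,  0.647]), 'moment': array([-0.015, -0.038, -0.008]), 'gripper_force': np.float64(0.0), 'grip_width': np.float64(0.051)}
tcp [ 0.5431 -0.167   0.4114] offset [2.012 0.115 0.079] rot [ 0.005 -0.    -0.001] j [-0.4   0.2   0.72  1.6  -0.13  1.38  0.13] t 6.7
```

Move back over the +y side while turning the wrist by +90° so tool y is at 78.7°, then look into the case.

Emit:
drive_tool --rows '[{"offset": [0.3,0,-0.1],"rotation": [0,0,0],"claw": 0.6},{"offset": [0.6,0,-0.1],"rotation": [0,0,0],"claw": 0.6},{"offset": [1,0,-0.1],"rotation": [0,0,-0.785],"claw": 0.6},{"offset": [1,0,-0.1],"rotation": [0,0,-0.785],"claw": 0.6},{"offset": [1,0,-0.1],"rotation": [0,0,-0.785],"claw": 0.6},{"offset": [1,0,-0.1],"rotation": [0,0,-0.785],"claw": 0.6},{"offset": [1,0,-0.1],"rotation": [0,0,-0.785],"claw": 0.6},{"offset": [1,0,-0.1],"rotation": [0,0,-0.785],"claw": 0.6},{"offset": [1,0,-0.1],"rotation": [0,0,-0.785],"claw": 0.6},{"offset": [1,0,-0.1],"rotation": [0,0,-0.785],"claw": 0.6},{"offset": [1,0,-0.1],"rotation": [0,0,-0.785],"claw": 0.6},{"offset": [1,0,-0.1],"rotation": [0,0,-0.785],"claw": 0.6},{"offset": [1,0,-0.1],"rotation": [0,0,-0.785],"claw": 0.6},{"offset": [1,0,-0.1],"rotation": [0,0,-0.785],"claw": 0.6},{"offset": [1,0,-0.1],"rotation": [0,0,-0.785],"claw": 0.6},{"offset": [1,0,-0.1],"rotation": [0,0,-0.785],"claw": 0.6},{"offset": [1,0,-0.1],"rotation": [0,0,-0.785],"claw": 0.6}]'

```text
clock: 8.12
tcp_pos: [0.5703, -0.0191, 0.4202]
orientation: [-0.316, -3.125, -0.0]
contact_force: [-1.1, 0.2, 0.6]
grip_width: 0.0513
gripper_force: 0.0
```

Emit:
drive_tool --rows '[{"offset": [0,0.8,0],"rotation": [0,0,0],"claw": 0.6},{"offset": [0,0.8,0],"rotation": [0,0,0],"claw": 0.6},{"offset": [0,0.8,0],"rotation": [0,0,0],"claw": 0.6},{"offset": [0,0.8,0],"rotation": [0,0,0],"claw": 0.6},{"offset": [0,0.8,0],"rotation": [0,0,0],"claw": 0.6}]'

```text
clock: 8.53
tcp_pos: [0.594, 0.1018, 0.4194]
orientation: [-0.307, -3.125, 0.0]
contact_force: [0.4, -1.0, -0.4]
grip_width: 0.0512
gripper_force: 0.0
```

```bash
python3 - <<'E'
from h import *
plan(C+[0.05,.15,.4],78.7)
g=grab_frame("top");P=cloud(g);np.savez("t1.npz",P=P,I=g["frame"])
save(g,"t1.png",(215,140,345,270),4.5)
r=P-C;X=r@cx;Y=r@cy;Z=P[...,2]
m=(abs(X)<.088)&(abs(Y)<.095)&(Z>.095)&(Z<.135)
for s in(-.048,0,.048):
    q=m&(abs(X-s)<.02);print(s,q.sum(),[np.round(np.percentile(v[q],[2,50,98]),4) for v in(X,Y,Z)] if q.any() else 0)
# walls and lid
w=(Z>.125)&(Z<.14)&(abs(X)<.11)&(abs(Y)<.12);print(cv2.minAreaRect(P[w][:,:2].astype(np.float32)))
l=(Z>.15)&(Z<.36)&(X>.06)&(X<.25)&(abs(Y)<.12);print("lid",l.sum(),np.polyfit(Z[l],X[l],1) if l.sum()>10 else 0,P[l].max(0) if l.any() else 0)
E
```

```text
tcp [0.594  0.1018 0.4194] offset [-0.136  0.188  0.129] rot [-0.    -0.001  0.001] j [-0.57  0.25  0.38  1.49 -0.09  1.43  1.19] t 8.5333
-0.048 190 [array([-0.0572, -0.0473, -0.0385]), array([-0.0936, -0.0093,  0.0327]), array([0.1023, 0.1253, 0.1329])]
0 316 [array([-0.0092,  0.0003,  0.0093]), array([-0.093 , -0.0036,  0.071 ]), array([0.1066, 0.1238, 0.1311])]
0.048 228 [array([0.0387, 0.0478, 0.0569]), array([-0.0938, -0.0085,  0.0473]), array([0.1141, 0.1248, 0.1326])]
((0.5706937909126282, -0.028167665004730225), (0.2047959566116333, 0.20885437726974487), 78.16941833496094)
lid 891 [-0.1442197   0.12213757] [ 0.65867124 -0.06983286  0.33197321]
```

View pics/t1.png

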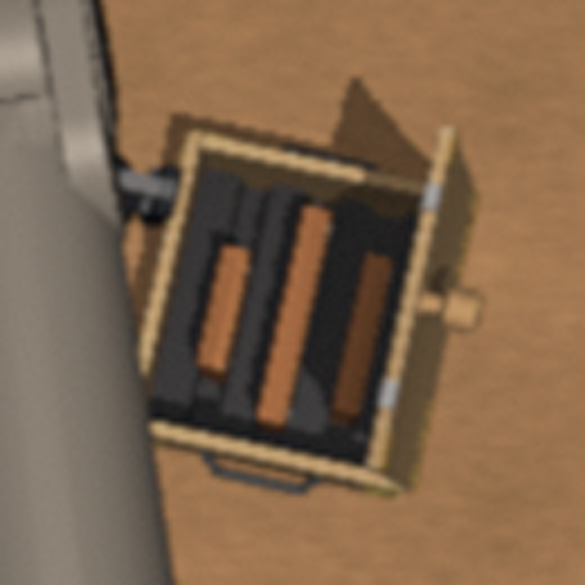

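The landscape is in the middle slot: the longest orange bar, from crop (315,210) to (270,420). The lid reads only about 1.43 rad, leaning inward, so I'll push it from inside with closed fingers to get clearance.

Emit:
drive_tool --rows '[{"offset": [0,-0.2,0.2],"rotation": [0,0,0],"claw": 0},{"offset": [0,-0.4,0.4],"rotation": [0,0,0],"claw": 0},{"offset": [0,-0.6,0.6],"rotation": [0,0,0],"claw": 0},{"offset": [0,-0.8,0.86],"rotation": [0,0,0],"claw": 0},{"offset": [0,-0.95,0.86],"rotation": [0,0,0],"claw": 0},{"offset": [0,-0.95,0.86],"rotation": [0,0,0],"claw": 0},{"offset": [0,-0.95,0.86],"rotation": [0,0,0],"claw": 0}]'

```text
clock: 9.17
tcp_pos: [0.5648, -0.0454, 0.2912]
orientation: [-0.325, -3.124, 0.001]
contact_force: [-0.5, 1.1, 0.3]
grip_width: 0.0003
gripper_force: 0.0
```

Emit:
drive_tool --rows '[{"offset": [0,-0.08,0],"rotation": [0,0,0],"claw": 0},{"offset": [0,-0.16,0],"rotation": [0,0,0],"claw": 0},{"offset": [0,-0.24,0],"rotation": [0,0,0],"claw": 0},{"offset": [0,-0.32,0],"rotation": [0,0,0],"claw": 0},{"offset": [0,-0.4,0],"rotation": [0,0,0],"claw": 0},{"offset": [0,-0.48,0],"rotation": [0,0,0],"claw": 0},{"offset": [0,-0.56,0],"rotation": [0,0,0],"claw": 0},{"offset": [0,-0.65,0],"rotation": [0,0,0],"claw": 0},{"offset": [0,-0.65,0],"rotation": [0,0,0],"claw": 0}]'

```text
clock: 9.92
tcp_pos: [0.5453, -0.1409, 0.2912]
orientation: [-0.32, -3.125, 0.002]
contact_force: [0.2, -0.6, 1.0]
grip_width: 0.0001
gripper_force: 0.0
```

Emit:
drive_tool --rows '[{"offset": [0,0.25,0],"rotation": [0,0,0],"claw": 0},{"offset": [0,0.5,0],"rotation": [0,0,0],"claw": 0},{"offset": [0,0.75,-0.3],"rotation": [0,0,0],"claw": 0},{"offset": [0,0.98,-0.5],"rotation": [0,0,0],"claw": 0.5},{"offset": [0,0.98,-0.5],"rotation": [0,0,0],"claw": 0.5},{"offset": [0,0.98,-0.5],"rotation": [0,0,0],"claw": 0.5},{"offset": [0,0.98,-0.5],"rotation": [0,0,0],"claw": 0.5}]'

```text
clock: 10.5
tcp_pos: [0.576, 0.0077, 0.3666]
orientation: [0.31, 3.125, -0.0]
contact_force: [-0.3, -1.5, -1.6]
grip_width: 0.0426
gripper_force: 0.0
```

```bash
python3 - <<'E'
from h import *
g=grab_frame("top");P=cloud(g);r=P-C;X=r@cx;Y=r@cy;Z=P[...,2]
save(g,"t2.png",(215,140,345,270),4.5)
l=(Z>.15)&(Z<.36)&(X>.06)&(X<.25)&(abs(Y)<.12);print("lid",l.sum(),np.polyfit(Z[l],X[l],1),Z[l].max())
m=(abs(X)<.014)&(abs(Y)<.09)&(Z>.118)&(Z<.135)
print(m.sum(),[np.percentile(v[m],[3,50,97]).round(4) for v in(X,Y,Z)])
Q=P[m][:,:2];v=np.linalg.svd(Q-Q.mean(0))[2][0];print("yaw of picture width",np.degrees(np.arctan2(v[1],v[0])),cv2.minAreaRect(Q.astype(np.float32)))
o=get_obs();print(o["grip_width"])
plan(C+[0,0,.25],78.7)
E
```

```text
lid 1562 [0.25867751 0.05946131] 0.32715657851817537Traceback (most recent call last):
  File "<stdin>", line 6, in <module>
    return _quantile_unchecked(
        a, q, axis, out, overwrite_input, method, keepdims, weights)
    return _ureduce(a,
                    func=_quantile_ureduce_func,
    ...<5 lines>...
                    overwrite_input=overwrite_input,
                    method=method)
    r = func(a, **kwargs)
    result = _quantile(arr,
                       quantiles=q,
    ...<2 lines>...
                       out=out,
                       weights=wgt)
    slices_having_nans = np.isnan(arr[-1, ...])
                                  ~~~^^^^^^^^^
IndexError: index -1 is out of bounds for axis 0 with size 0
```

View pics/t2.png

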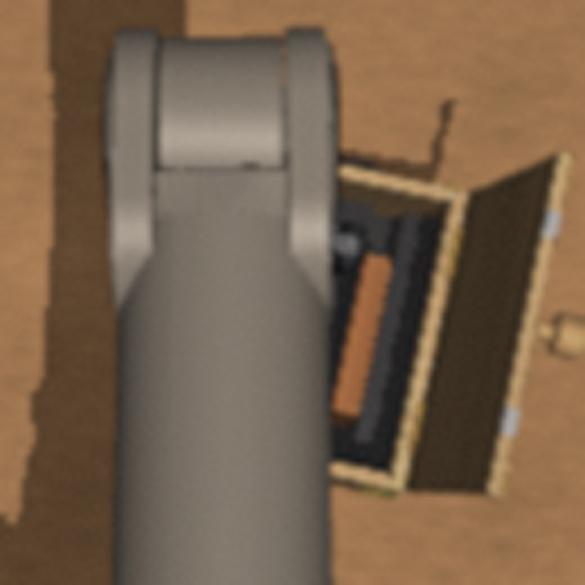

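The lid now leans outward, free edge near crop column 530, at about 1.82 rad. The arm hides the landscape here, so I'll measure it from the earlier top picture.

```bash
python3 - <<'E'
from h import *
P=np.load("t1.npz")["P"];r=P-C;X=r@cx;Y=r@cy;Z=P[...,2]
m=(abs(X)<.016)&(abs(Y)<.085)&(Z>.115)&(Z<.131)
print(m.sum(),[np.percentile(v[m],[1,50,99]).round(4) for v in(X,Y,Z)])
rc=cv2.minAreaRect(P[m][:,:2].astype(np.float32));print(rc)
w=(Z>.127)&(Z<.137)&((abs(X)>.08)|(abs(Y)>.09))&(abs(X)<.11)&(abs(Y)<.12)
print("wall",[np.percentile(v[w],[1,50,99]).round(4) for v in(X,Y,Z)])
plan(list(rc[0])+[.25],78.7)
E
```

```text
290 [array([-0.0092,  0.    ,  0.0092]), array([-0.0739, -0.0015,  0.072 ]), array([0.1162, 0.1237, 0.13  ])]
((0.5683469772338867, -0.024224020540714264), (0.018852131441235542, 0.14890561997890472), 78.69806671142578)
wall [array([-0.097 , -0.0343,  0.0893]), array([-0.102 ,  0.0142,  0.1056]), array([0.1271, 0.1317, 0.1368])]
tcp [0.5753 0.0062 0.3656] offset [ 0.005 -0.207  0.771] rot [-0.001 -0.    -0.001] j [-0.46  0.22  0.42  1.64 -0.09  1.3   1.34] t 10.55
```

The picture top measures 149 × 18.9 mm at z 0.1237, which matches the landscape. Descending.

Emit:
drive_tool --rows '[{"offset": [0,-0.1,0.25],"rotation": [0,0,0],"claw": 0.45},{"offset": [0.005,-0.205,0.5],"rotation": [0,0,0],"claw": 0.45},{"offset": [0.005,-0.205,0.75],"rotation": [0,0,0],"claw": 0.45},{"offset": [0.005,-0.205,0.9],"rotation": [0,0,0],"claw": 0.45},{"offset": [0.005,-0.205,0.9],"rotation": [0,0,0],"claw": 0.45},{"offset": [0.005,-0.205,0.9],"rotation": [0,0,0],"claw": 0.45}]'

```text
clock: 11.05
tcp_pos: [0.5674, -0.0246, 0.23]
orientation: [-0.317, -3.122, 0.003]
contact_force: [0.1, 0.2, 0.5]
grip_width: 0.0384
gripper_force: 0.0
```

```bash
python3 - <<'E'
from h import *
plan([.5683,-.0242,.098],78.7)
E
```

```text
tcp [ 0.5674 -0.0246  0.23  ] offset [-0.009  0.006  0.88 ] rot [-0.001 -0.002 -0.002] j [-0.39  0.32  0.41  1.84 -0.14  1.02  1.44] t 11.05
```

Emit:
drive_tool --rows '[{"offset": [0,0.005,0.15],"rotation": [0,0,0],"claw": 0.45},{"offset": [0,0.005,0.3],"rotation": [0,0,0],"claw": 0.45},{"offset": [0,0.005,0.45],"rotation": [0,0,0],"claw": 0.45},{"offset": [0,0.005,0.6],"rotation": [0,0,0],"claw": 0.45},{"offset": [0,0.005,0.7],"rotation": [0,0,0],"claw": 0.45},{"offset": [0,0.005,0.8],"rotation": [0,0,0],"claw": 0.45},{"offset": [0,0.005,0.88],"rotation": [0,0,0],"claw": 0.45},{"offset": [0,0.005,0.88],"rotation": [0,0,0],"claw": 0.45},{"offset": [0,0.005,0.88],"rotation": [0,0,0],"claw": 0},{"offset": [0,0.005,0.88],"rotation": [0,0,0],"claw": 0},{"offset": [0,0.005,0.88],"rotation": [0,0,0],"claw": 0},{"offset": [0,0.005,0.88],"rotation": [0,0,0],"claw": 0},{"offset": [0,0.005,0.88],"rotation": [0,0,0],"claw": 0},{"offset": [0,0.005,0.88],"rotation": [0,0,0],"claw": 0},{"offset": [0,0.005,0.88],"rotation": [0,0,0],"claw": 0}]' --force 60

```text
clock: 12.3
tcp_pos: [0.5702, -0.0226, 0.1008]
orientation: [0.313, 3.123, 0.001]
contact_force: [-1.2, -1.5, 7.0]
grip_width: 0.0171
gripper_force: 59.7
```

Emit:
drive_tool --rows '[{"offset": [0,0,-0.04],"rotation": [0,0,0],"claw": 0},{"offset": [0,0,-0.08],"rotation": [0,0,0],"claw": 0},{"offset": [0,0,-0.13],"rotation": [0,0,0],"claw": 0},{"offset": [0,0,-0.2],"rotation": [0,0,0],"claw": 0},{"offset": [0,0,-0.28],"rotation": [0,0,0],"claw": 0},{"offset": [0,0,-0.36],"rotation": [0,0,0],"claw": 0},{"offset": [0,0,-0.44],"rotation": [0,0,0],"claw": 0},{"offset": [0,0,-0.52],"rotation": [0,0,0],"claw": 0},{"offset": [0,0,-0.6],"rotation": [0,0,0],"claw": 0},{"offset": [0,0,-0.68],"rotation": [0,0,0],"claw": 0},{"offset": [0,0,-0.76],"rotation": [0,0,0],"claw": 0},{"offset": [0,0,-0.84],"rotation": [0,0,0],"claw": 0},{"offset": [0,0,-0.92],"rotation": [0,0,0],"claw": 0},{"offset": [0,0,-1],"rotation": [0,0,0],"claw": 0},{"offset": [0,0,-1],"rotation": [0,0,0],"claw": 0}]'

```text
clock: 13.55
tcp_pos: [0.5705, -0.0224, 0.2522]
orientation: [0.313, 3.122, 0.002]
contact_force: [0.6, -0.6, -2.6]
grip_width: 0.0167
gripper_force: 58.8
```

Emit:
drive_tool --rows '[{"offset": [0,0.08,-0.06],"rotation": [0,0,0],"claw": 0},{"offset": [0,0.16,-0.14],"rotation": [0,0,0],"claw": 0},{"offset": [0,0.25,-0.22],"rotation": [0,0,0],"claw": 0},{"offset": [0,0.35,-0.3],"rotation": [0,0,0],"claw": 0},{"offset": [0,0.45,-0.38],"rotation": [0,0,0],"claw": 0},{"offset": [0,0.55,-0.45],"rotation": [0,0,0],"claw": 0},{"offset": [0,0.6,-0.5],"rotation": [0,0,0],"claw": 0},{"offset": [0,0.6,-0.5],"rotation": [0,0,0],"claw": 0}]'

```text
clock: 14.22
tcp_pos: [0.5876, 0.0693, 0.3255]
orientation: [0.307, 3.125, 0.002]
contact_force: [-0.2, 0.5, -2.3]
grip_width: 0.0169
gripper_force: 59.0
```

```bash
python3 - <<'E'
from h import *
o=get_obs();print(o["grip_width"],o["gripper_force"],o["contact_force"])
plan(o["tcp_pos"],0)
save(grab_frame("scene"),"s3.png",(180,40,380,290),2.4)
E
```

```text
0.01691407136081809 58.954930901527405 [-0.15408581  0.47902353 -2.28074291]
tcp [0.5876 0.0693 0.3255] offset [0. 0. 0.] rot [ 0.001 -0.     0.688] j [-0.53  0.27  0.39  1.67 -0.11  1.22  1.26] t 14.2167
```

View pics/s3.png

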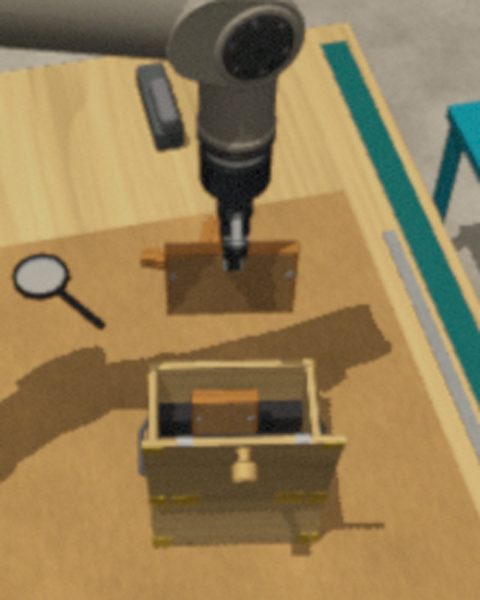

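The landscape hangs upright from the gripper at crop (165–298, 242–312), backing toward the camera and painted face toward +y. A -78.7° yaw turns the face to +x, toward the customer.

Emit:
drive_tool --rows '[{"offset": [0,0,0],"rotation": [0,0,0.03],"claw": 0},{"offset": [0,0,0],"rotation": [0,0,0.07],"claw": 0},{"offset": [0,0,0],"rotation": [0,0,0.12],"claw": 0},{"offset": [0,0,0],"rotation": [0,0,0.17],"claw": 0},{"offset": [0,0,0],"rotation": [0,0,0.22],"claw": 0},{"offset": [0,0,0],"rotation": [0,0,0.27],"claw": 0},{"offset": [0,0,0],"rotation": [0,0,0.32],"claw": 0},{"offset": [0,0,0],"rotation": [0,0,0.37],"claw": 0},{"offset": [0,0,0],"rotation": [0,0,0.42],"claw": 0},{"offset": [0,0,0],"rotation": [0,0,0.47],"claw": 0},{"offset": [0,0,0],"rotation": [0,0,0.52],"claw": 0},{"offset": [0,0,0],"rotation": [0,0,0.57],"claw": 0},{"offset": [0,0,0],"rotation": [0,0,0.61],"claw": 0},{"offset": [0,0,0],"rotation": [0,0,0.65],"claw": 0},{"offset": [0,0,0],"rotation": [0,0,0.675],"claw": 0},{"offset": [0,0,0],"rotation": [0,0,0.688],"claw": 0},{"offset": [0,0,0],"rotation": [0,0,0.688],"claw": 0},{"offset": [0,0,0],"rotation": [0,0,0.688],"claw": 0},{"offset": [0,0,0],"rotation": [0,0,0.688],"claw": 0},{"offset": [0,0,0],"rotation": [0,0,0.688],"claw": 0}]'

```text
clock: 15.93
tcp_pos: [0.5868, 0.0657, 0.3242]
orientation: [-2.226, -2.216, 0.0]
contact_force: [0.4, 0.5, -2.4]
grip_width: 0.0169
gripper_force: 58.9
```

```bash
python3 - <<'E'
from h import *
o=get_obs();print(o["grip_width"],o["gripper_force"],o["contact_force"],o["qvel"].round(3))
plan(o["tcp_pos"],0)
g=grab_frame("scene");save(g,"s4.png",(180,40,380,290),2.4)
P=cloud(g);Z=P[...,2];m=(Z>.19)&(Z<.36)&(abs(P[...,0]-.5876)<.05)&(abs(P[...,1]-.07)<.1)
print(m.sum(),P[m].min(0),P[m].max(0))
E
```

```text
0.016852402055543277 58.91631066799164 [ 0.35636585  0.53686851 -2.43131353] [ 0.001 -0.     0.001 -0.003  0.     0.001 -0.005]
tcp [0.5868 0.0657 0.3242] offset [0. 0. 0.] rot [-0.     0.    -0.002] j [-0.71  0.29  0.63  1.68 -0.18  1.23 -0.04] t 15.9333
652 [ 0.5611492  -0.01124928  0.2408407 ] [0.6064408  0.13450726 0.3599231 ]
```

View pics/s4.png

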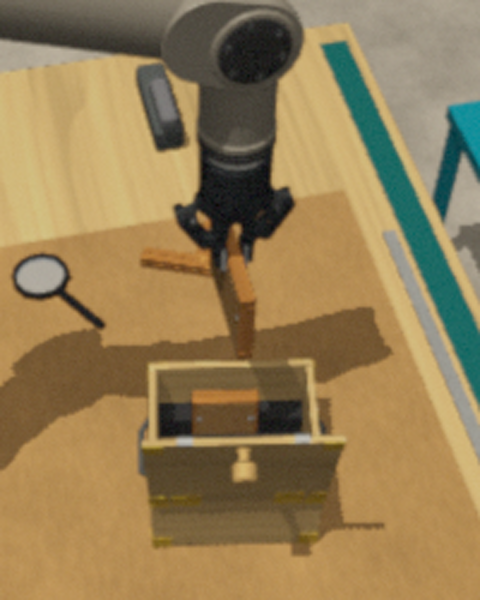

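The picture is held edge-on to this camera at crop (240,300). Its foot is at about z 0.24, clear of the case and lid, and it faces +x. The lid is open, and nothing in view has been disturbed.

```bash
python3 -c "
from h import *
print(hand_in())"
```

```text
the job is handed in; nothing more can be done
None
```

I handed in the job with the lid standing open and the landscape picture held upright about 0.24 m above the bench, painted face turned to the customer; the hand-in call returned no verdict.

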